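Shut and level the bench centrifuge, holding its foot down

ROBOT

A 7-joint arm with a two-finger parallel gripper is mounted at the origin on the work surface. World frame = base frame: x ahead of the robot, y to its left, z up, the work surface at z = 0. Lengths are in m, angles in rad, forces in N, time in s.
With the tool pointing down it reaches from about 0.425 to 0.95 m from the base axis. Payload 4.7 kg.
Tool frame: the origin (TCP) lies on the centre line of the jaws, within the pads' length; the fingertips stand robot.nose_length ahead of it and the grasp point (between the pads) lies 8 mm behind it (robot.nose_length is the distance from the TCP to the fingertips, in m); z points along the fingers, x is the direction in which the jaws open and shut, and the axes are right-handed (so a half turn about z gives the same grasp; the last joint's range is limited). The gripper opens to 85 mm and grips with 20 to 120 N. Pads are 22 mm wide; open, the fingers measure 114 mm over their backs; the gripper's body (76 mm by 85 mm) begins 54 mm behind the grasp point. The pads swing forward as they close: fully open they stand 13 mm farther back than shut.
Start: joints at [-0.029, 0.469, -0.049, 1.532, 0.024, 1.141, -0.082], TCP at [0.675, 0, 0.242] pointing down, gripper open.
Joint ranges: [-2.59, 2.59], [-0.33, 1.99], [-1.39, 1.29], [0.1, 2.45], [-1.04, 4.18], [0.21, 1.99], [-2.66, 2.66]. Speed limits (rad/s): [2.57, 2.57, 3.14, 3.14, 3.14, 3.14, 3.14].

INTERFACE

Orientations are given as [roll, pitch, yaw] about the fixed x, y, z axes, in that order (R = Rz(yaw) Ry(pitch) Rx(roll)).
In Python, from plant import robot gives the robot as it stands. Calls block until the motion is done:
- robot.goto(position, orientation): joint-space move of the TCP to a pose.
- robot.move_straight(position, vel=0.15, attitude=None, contact_N=None): straight line of the TCP; attitude=None keeps the orientation; vel is the mean speed in m/s. With contact_N (N) it stops when the force on the tool has changed by that much, and returns True; else False.
- robot.move_joints(angles): joint-space move.
- robot.grip(opening, strength=None): opening from 0.0 (shut) to 1.0 (fully open); strength is the grip in N (None keeps the last); returns when the fingers have stopped.
- robot.sleep(seconds).
- robot.inverse_kinematics(position, orientation): joint angles nearest the present ones, or None.
- robot.sense(): the state.
- robot.grab_frame(name): name is "scene" or "side" or "wrist"; returns a dict with "image" (480x640x3 uint8, red, green, blue), "range_z" (480x640 float32, m along the optical axis (not along the pixel's ray), 0 where there is no reading), "fx", "fy", "cx", "cy" (pixels), "R" (3x3) and "t" (3): a world point X has camera coordinates R X + t. Camera axes: x right, y down, z forward; pixel columns grow to the right and rows downward; lengths in m; the calibration is good to about 2 mm. A picture is of the moment at which its call begins.
A pose or a line that the arm cannot do raises robot.IKError and nothing moves.
- robot.close_job(): hands the job in, once; it reports no verdict.
The state is a dict: "t": time; "joint_pos": joint angles; "joint_velocities": joint speeds; "effort": joint torques, N m; "tcp_pos": TCP position; "tcp_rot": TCP orientation; "wrist_force": force on the tool from outside, world axes, zero at the start; "torque": the same for the moment, N m; "opening": opening from 0.0 (shut) to 1.0 (fully open).
Only numpy, scipy, OpenCV 4.12 (cv2) and the standard library are available. Lean on these libraries where they do the work, as an engineer would, in place of code of your own. Each camera call takes 0.05 s, during which the arm holds its last target. There are 200 camera calls.

TASK

Gently lower the open lid of the bench centrifuge until it is fully shut. Then take the black bar-shaped knob of the levelling foot at its front, press it down until the foot stands firmly on its shim plate, and turn it until the bubble in the vial on the lid is centred between the two black lines. Finish while still holding the knob pressed down with the bubble centred, as a colleague will then tighten the lock nut; leave everything else on the bench where it is.

Things in the scene. Friction and masses are not known exactly. Their poses are not given: they have to be found in the camera images.
- base: Base plate of the bench centrifuge, fixed to the table but standing elsewhere at each start; level. Origin on the table under the middle of the centrifuge; z up, -x is its front, where the levelling foot is (175 mm in front of the origin)
- deck: The centrifuge's off-white open box, 200 x 200 mm, rim 90 mm above the table; frame as base when level. It rocks about a level axis along y, 105 mm behind the origin, 30 mm up. Springs hold its front up at a stop (knob 7 mm above level). Force down at the knob: 4 N begins to lower it, 8.5 N brings it level, 10 N lowest; the rest bears on the foot
- knob_top (a point): Middle of the top of the foot's knob, on its turning axis; 70 mm above the table when the box is level. The knob: an upright black bar 14 mm thick, 46 mm long, 28 mm tall on a round flange 54 mm across and 6 mm thick, over an ear of the box. The point's x lies across the bar (14 mm), y along it (46 mm), z up; it turns with the knob. The box front is 75 mm from the axis
- knob (a joint): Angle of the knob, rad, -2 to 2, positive clockwise seen from above; at 0 its bar lies along the base's y. Friction (0.12 N m) keeps it where it is left. Clockwise screws the foot down 3 mm a radian: with the foot seated the knob rises 3 mm and the bubble moves about 17 mm towards the front a radian. The turn needed is 0.6 to 1.5 rad, either way
- foot: The levelling foot, a steel stem with a rubber tip 34 mm across, under the knob. Origin at the middle of its underside. It moves up and down in the ear and does not turn. Seated: pressed with more than 2 N on the shim plate under it; from there the push on the knob rises steeply, some 4 to 8 N a mm of the hand. A push of about 13 N on the knob seats it well
- lid (a joint): Opening of the lid, rad: 0 shut, 0.6 to 1.0 at the start. A stiff hinge (0.4 N m) keeps the lid where it is left; it takes some 1 to 5 N at its front edge to lower it
- lid_hinge (a point): Point on the lid's hinge line, at mid-width, at the back of the box's rim. It turns with the lid: x points along the lid from its front edge to the hinge, y along the hinge line, z is the lid's outward normal (up when shut). The lid: off-white plate 204 mm wide, 12 mm thick, from the hinge to 207 mm in front of it, its underside level with the hinge line
- lid_push (a point): Point on the lid's outer face, 180 mm in front of the hinge, at mid-width: a place to push. The vial's mount begins 38 mm behind this point
- vial_mid (a point): Middle of the vial on the lid, half way between its two black lines (42 mm apart between their middles). The vial: a yellow-green tube 24 mm thick and 114 mm long over its mount, along the lid's middle from front to back, standing 24 mm above the lid. Axes as at lid_hinge: with the lid shut, x points along the vial away from the foot
- bubble_mid (a point): Middle of the bubble, a whitish streak 30 mm long on top of the vial. It floats to the higher end as in a real spirit level, 1.6 mm a milliradian, at most 28 mm either way, settles in about 2.5 s, and means nothing until the lid is shut. Its offset is its x in vial_mid's axes; positive: the front with the foot is too low
- shim_thin: Bare aluminium plate 70 x 70 x 5.4 mm, fixed on the table; origin under its middle. It lies under the foot or 105 mm beside it (base +y)
- shim_thick: The same but 12 mm thick. One of the two lies under the foot, the other beside it
- reagent_bottle: White bottle, 56 mm across, 130 mm tall, beside the centrifuge; leave it. Origin under its middle (so for all that follow)
- marker: Grey marker pen 140 x 13 x 12 mm on the table near the foot; leave it
- tip_box: Grey box with white lid, 122 x 87 x 61 mm; leave it
- tube_rack: Orange rack 210 x 75 x 53 mm with capped tubes up to 108 mm high; leave it
- steel_tray: Steel tray 130 x 190 x 24 mm; leave it
- swab_jar: Glass jar 70 mm across, 90 mm tall; leave it
Not all that is in view belongs to the job. What is shaped like the shim_thin but orange or red is not meant.

How it is judged:
On the way, in this order (a step that is already met when the one before it is completed fails the run):
1. the lid is shut (value of joint lid below 0.05 rad), for 0.2 s.
2. with the lid shut, the fingers press the knob until the foot stands firmly on its shim plate (value of joint lid below 0.05 rad and contact force between the fingers and knob above 2 N and (contact force between foot and shim_thin above 2 N or contact force between foot and shim_thick above 2 N)), for 0.2 s.
At the end, for the whole second after the job is handed in: Lid shut (under 0.05 rad); the fingers on the knob (over 2 N) and the foot pressed on a shim plate (over 2 N); the middle of the bubble within 6 mm of the middle of the vial, that is between the lines; all this held through the last second (all of step 2 and x of bubble_mid in the frame of vial_mid between -0.006 and 0.006 m); the arm keeps its last pose, push and grip.
It fails at once if the lid is slammed (over 3 rad/s) (velocity of joint lid below -3 rad/s).
It fails at once if a bystander is moved more than 40 mm (distance of any of reagent_bottle, marker, tip_box, tube_rack, steel_tray, swab_jar from where it was at the start of the episode above 0.04 m).
It also fails if it takes over 58 s, if anything falls off the work surface, if the arm or the gripper's body presses on something with over 40 N, if the wrist force passes 120 N, or if a joint passes its speed limit or range.

## Working session

There is one attempt and no reset: what is moved stays moved. The work goes in short steps, each a Python script; the robot and the scene stay as the last script left them, time stands still between calls to the robot, and variables do not carry over. Pictures are saved under pics/ and viewed, about 8 in all and at most 12, crops included, and the job is handed in when it is done.

```bash
ls; mkdir -p pics
python3 - <<'E'
from plant import robot
import cv2,numpy as np
s=robot.sense(); print(s, robot.nose_length)
for n in("scene","side"):
    f=robot.grab_frame(n); cv2.imwrite(f"pics/{n}0.png",f["image"][:,:,::-1]); np.savez(f"{n}0.npz",**f); print(n,f["fx"],f["cx"],f["cy"],f["R"].round(3).tolist(),f["t"])
E
```

```text
pics
{'t': 0.0, 'joint_pos': array([-0.02892355,  0.46945035, -0.0485872 ,  1.53373889,  0.02405237,
        1.14099651, -0.08229683]), 'joint_velocities': array([-3.51077793e-04,  2.12001384e-03, -2.61943145e-03,  3.29579330e-04,
        3.91968380e-04, -6.81053427e-04, -5.99689443e-05]), 'effort': array([ 1.18357209e-03, -5.10321057e+01, -4.63755790e-02, -2.37716943e+01,
        1.05899444e-02,  7.35067850e-03,  1.56414734e-05]), 'tcp_pos': array([6.74414085e-01, 3.42387340e-05, 2.41236327e-01]), 'tcp_rot': array([3.14155687e+00, 2.00943568e-03, 3.24954599e-05]), 'wrist_force': array([-0.26564897, -0.45216645,  0.32708857]), 'torque': array([0.02472748, 0.0246056 , 0.04934788]), 'opening': 0.9967569021790833} 0.011
scene 543.6092694696956 312.1054728400165 237.7871574798203 [[0.185, 0.983, -0.012], [0.842, -0.165, -0.513], [-0.506, 0.085, -0.858]] [-0.07865847 -0.41819971  1.74246673]
side 519.5937701961415 318.116145963346 241.6592806628425 [[-0.646, -0.763, 0.023], [-0.465, 0.37, -0.804], [0.605, -0.53, -0.594]] [0.3798663  0.35977661 0.85584625]
```

View pics/scene0.png

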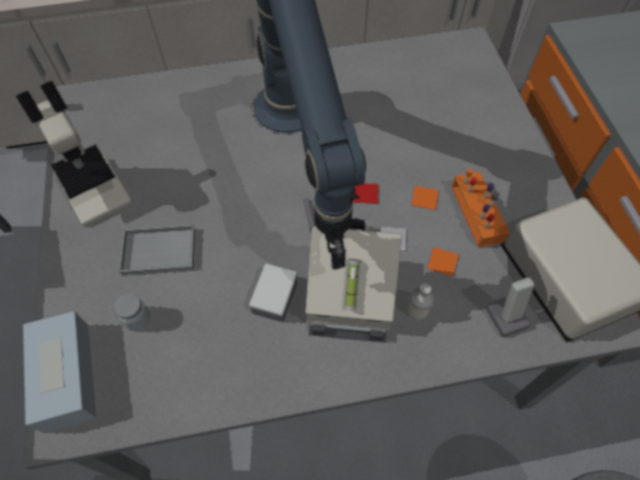

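View pics/side0.png

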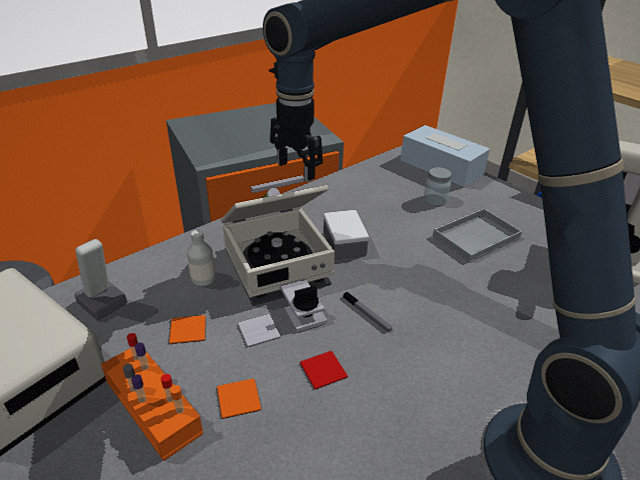

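The scene view shows the open lid at about (310–400, 230–325), with its vial at (351,285) under the gripper. The side view shows the box at (285,255), the black knob at (305,297) and the bare shim beside it at (258,330). The orange and red plates are decoys. Next I measure these from depth.

```bash
cat > h.py <<'E'
import numpy as np, cv2
def cloud(f):
    z=np.asarray(f["range_z"],float); v,u=np.mgrid[:480,:640]
    c=np.stack([(u-f["cx"])/f["fx"]*z,(v-f["cy"])/f["fy"]*z,z],-1)
    return (c-f["t"])@f["R"], z>0
def hsv(f): return cv2.cvtColor(np.ascontiguousarray(f["image"]),cv2.COLOR_RGB2HSV).astype(int)
E
python3 - <<'E'
from h import *
f=np.load("scene0.npz"); P,ok=cloud(f); H=hsv(f)
h,s,v=np.moveaxis(H,-1,0)
box=np.zeros((480,640),bool); box[215:345,295:410]=1
print("vals",H[250,385],H[300,325],H[285,351],H[240,398])
vial=box&ok&(h>25)&(h<50)&(s>90)
q=P[vial]; print("vial n",len(q),q.mean(0),q.min(0),q.max(0)); 
m=q.mean(0); print("vial axis",np.linalg.svd(q-m)[2][0])
lid=box&ok&(s<60)&(v>110)&(P[...,2]>0.07)&~cv2.dilate(vial.astype(np.uint8),np.ones((9,9))).astype(bool)
q=P[lid]
# ransac-ish plane: iterate
best=None; rng=np.random.default_rng(0)
for _ in range(500):
    a=q[rng.choice(len(q),3,False)]; n=np.cross(a[1]-a[0],a[2]-a[0]); n/=np.linalg.norm(n)+1e-12
    k=abs((q-a[0])@n)<.004
    if best is None or k.sum()>best.sum(): best=k
q=q[best]; m=q.mean(0); n=np.linalg.svd(q-m,full_matrices=False)[2][2]; n*=np.sign(n[2])
print("lid",len(q),best.mean(),m,"n",n,"tilt",np.arccos(n[2]),"heading of normal",np.arctan2(n[1],n[0]))
yaw=np.arctan2(n[1],n[0]) 
mask=np.zeros((480,640),np.uint8); mask[lid]=255*best
u=np.array([np.cos(yaw),np.sin(yaw)]); 
for sgn in(1,):
    a=q[:,:2]@u; b=q[:,:2]@[-u[1],u[0]]; print("a",np.percentile(a,[0.5,99.5]),"b",np.percentile(b,[0.5,99.5]),"z",np.percentile(q[:,2],[.5,99.5]))
# side
f=np.load("side0.npz"); P,ok=cloud(f); H=hsv(f); h,s,v=np.moveaxis(H,-1,0)
B=np.zeros((480,640),bool); B[278:320,285:325]=1
k=B&ok&(v<45)&(P[...,2]>.035); q=P[k]; print("knob",len(q),np.percentile(q,[2,50,98],0)); t=q[q[:,2]>np.percentile(q[:,2],98)-.006]; print("top",len(t),t.mean(0),np.linalg.svd(t-t.mean(0))[2][0])
B[:]=0;B[310:350,235:285]=1
k=B&ok&(s<40)&(v>150); q=P[k]; print("shim",len(q),np.percentile(q,[2,50,98],0), cv2.minAreaRect((q[:,:2]*1000).astype(np.float32)))
c=cv2.resize(f["image"][190:370,210:410],None,fx=4,fy=4,interpolation=cv2.INTER_CUBIC)[:600]
cv2.imwrite("pics/side_crop.png",cv2.resize(f["image"][210:360,215:415],None,fx=4,fy=4,interpolation=cv2.INTER_CUBIC)[:,:,::-1])
E
```

```text
vals [ 27  19 122] [ 20  19 162] [ 37 128 136] [ 23  16 124]
vial n 252 [0.74153856 0.03153658 0.16535603] [0.69746083 0.01654208 0.13784682] [0.77008877 0.05256745 0.20777647]
vial axis [ 0.72626414 -0.20739234 -0.65538448]
lid 5499 0.8908148388141909 [0.70947571 0.04819031 0.16652365] n [ 0.62999696 -0.18861854  0.7533438 ] tilt 0.7176643048481722 heading of normal -0.2909025373437904
a [0.58720699 0.74065289] b [0.14357309 0.34409809] z [0.09992714 0.23477412]
knob 496 [[0.48370774 0.0842207  0.04445143]
 [0.50249224 0.10778184 0.05763674]
 [0.52690101 0.12714763 0.07996454]]
top 118 [0.50713279 0.10391891 0.07764061] [-0.29080851 -0.95669044  0.01318419]
shim 764 [[0.5024461  0.16767847 0.00304651]
 [0.53964082 0.20535654 0.00616596]
 [0.57407925 0.23886479 0.00922168]] ((538.9732666015625, 202.99826049804688), (68.78966522216797, 71.90921020507812), 73.14022064208984)
```

View pics/side_crop.png

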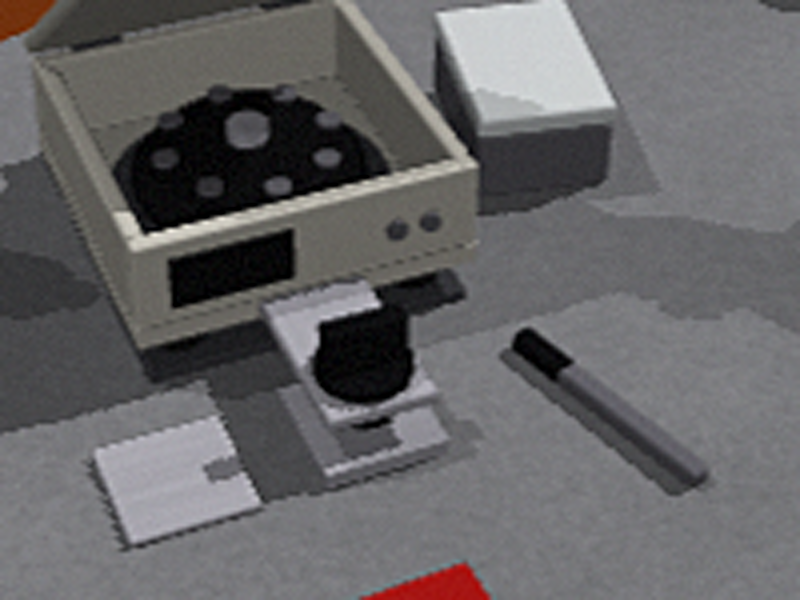

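The base yaw is about -0.29 rad: the lid normal gives -0.291 and the shim's edges -0.294. The knob axis is near (0.507, 0.104), and the thin shim beside the foot agrees once shifted 105 mm. The bare plate at side (258,330) has its top at about 6 mm, so it is the thin shim and the thick one is under the foot. That means the front will be too high and the knob must turn counter-clockwise. First I shut the lid.

```bash
cat >> h.py <<'E'
from math import *
YAW=-0.291
ux=np.array([cos(YAW),sin(YAW),0]); uy=np.array([-sin(YAW),cos(YAW),0])
K=np.array([.507,.1035,0]); O=K+.175*ux; HG=O+.102*ux+[0,0,.09]
def lidpt(th,r=.183,off=.012): return HG+ux*(-r*cos(th)+off*sin(th))+np.array([0,0,r*sin(th)+off*cos(th)])
E
python3 - <<'E'
from h import *; from plant import robot
N=robot.nose_length; print(HG,lidpt(.7))
p=robot.sense()["tcp_pos"]
robot.move_straight(p+[0,0,.06],vel=.2)
robot.grip(0.0,40)
rot=[pi,0,YAW]
robot.goto(lidpt(.72)+[0,0,N+.035],rot)
print(robot.sense()["wrist_force"],robot.sense()["t"])
for th in (.55,.42,.3,.2,.12):
    robot.move_straight(lidpt(th)+[0,0,N],vel=.08)
    s=robot.sense(); print(th,s["wrist_force"].round(1),s["tcp_pos"].round(3),round(s["t"],1))
hit=robot.move_straight(lidpt(-.01)+[0,0,N],vel=.03,contact_N=7)
s=robot.sense(); print(hit,s["wrist_force"].round(1),s["tcp_pos"].round(3),round(s["t"],1), lidpt(.02)[2]+N)
f=robot.grab_frame("side"); cv2.imwrite("pics/side1.png",cv2.resize(f["image"][180:360,200:440],None,fx=3,fy=3)[:,:,::-1])
E
```

```text
[0.77235421 0.02402584 0.09      ] [0.64567822 0.06196557 0.21706994]
[-0.67134609 -0.26116665  0.02450862] 1.7583
0.55 [-0.5 -0.3  0.3] [0.629 0.067 0.207] 2.7
0.42 [0.7 0.  0.9] [0.617 0.071 0.186] 3.1
0.3 [-0.7 -0.1  0.9] [0.608 0.073 0.166] 3.6
0.2 [-0.   0.   0.2] [0.603 0.075 0.149] 3.9
0.12 [-0.5  0.1 -0.4] [0.599 0.076 0.134] 4.3
True [-1.1 -0.   7.5] [0.597 0.076 0.117] 4.9 0.11665735608487889
```

View pics/side1.png

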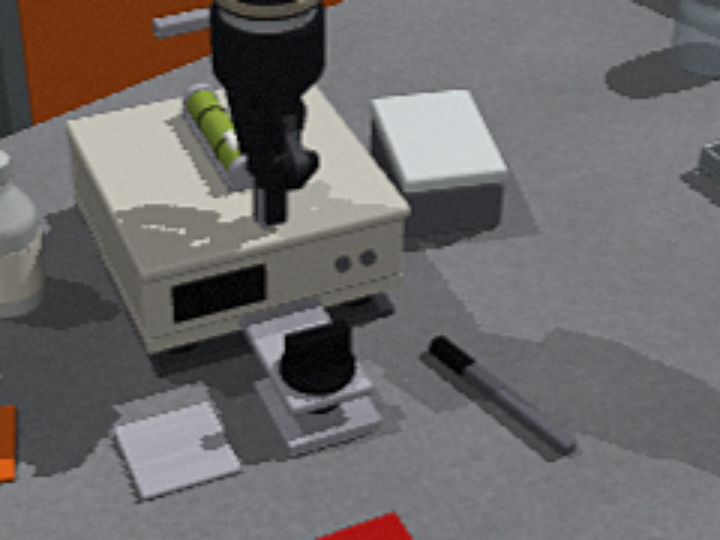

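The lid is shut: its front edge sits flush on the rim at (275,220), and contact rose at the expected height. I'll press 2 mm further to be sure, retreat, and then look at the knob from above.

Run:
```python
from h import *; from plant import robot
p=robot.sense()["tcp_pos"]
robot.move_straight(p-[0,0,.002],vel=.02); print(robot.sense()["wrist_force"].round(1))
robot.move_straight(p+[0,0,.09],vel=.2)
robot.grip(0.6,70)
robot.goto(K+[0,0,.21],[pi,0,YAW])
f=robot.grab_frame("side"); P,ok=cloud(f); v=hsv(f)[...,2]
B=np.zeros((480,640),bool); B[275:325,280:330]=1
q=P[B&ok&(v<50)&(P[...,2]>.035)&(P[...,2]<.1)]; t=q[q[:,2]>np.percentile(q[:,2],98)-.005]; print("side top",len(t),t.mean(0),np.linalg.svd(t-t.mean(0))[2][0])
f=robot.grab_frame("wrist"); P,ok=cloud(f); v=hsv(f)[...,2]
cv2.imwrite("pics/wrist1.png",f["image"][:,:,::-1]); np.savez("w1.npz",**f)
d=np.linalg.norm(P[...,:2]-K[:2],axis=-1)
t=P[ok&(v<60)&(d<.05)&(P[...,2]>.066)&(P[...,2]<.09)]
if len(t): print("wrist top",len(t),np.percentile(t[:,2],[5,50,95]),cv2.minAreaRect((t[:,:2]*1000).astype(np.float32)),t.mean(0))
s=robot.sense(); print(s["t"],s["tcp_pos"],s["joint_pos"].round(2))
f=robot.grab_frame("scene"); np.savez("s1.npz",**f); cv2.imwrite("pics/scene1.png",cv2.resize(f["image"][215:345,285:425],None,fx=4,fy=4)[:,:,::-1])
```

```text
[-2.9  0.2  9. ]
side top 107 [0.50786216 0.10292078 0.07763979] [-0.30674995 -0.95178865  0.00168406]
wrist top 1052 [0.07471194 0.07687586 0.07805284] ((512.8862915039062, 103.37996673583984), (44.15391540527344, 13.850465774536133), 73.20896911621094) [0.51313107 0.1049942  0.0766216 ]
6.8917 [0.50805992 0.10316872 0.21040376] [-0.24  0.25 -0.05  1.94  0.02  0.95 -0.59]
```

View pics/wrist1.png

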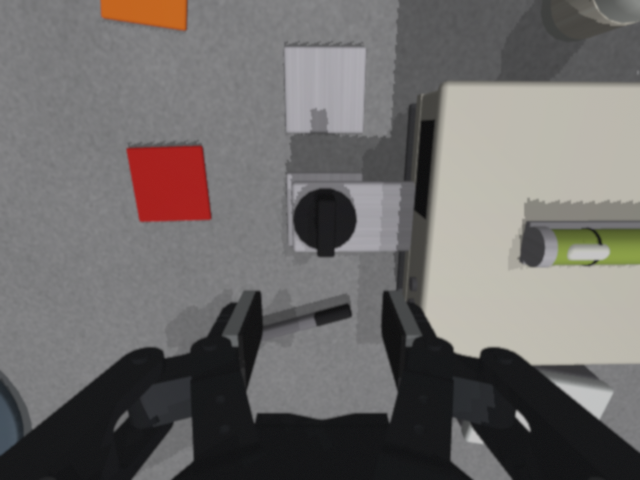

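View pics/scene1.png

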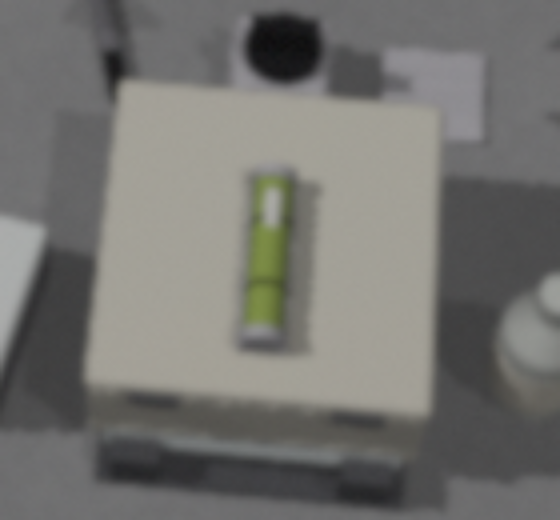

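From above, the bar knob is at wrist (325,222) and the bubble at (588,252), on the front line as expected with the front raised. The bar measures 44 x 14 mm at (0.512, 0.1035), top at 0.077, close to the 46 x 14 mm and 0.077 given. Now I grip and press.

Run:
```python
from h import *; from plant import robot
C=np.array([.5115,.1033,0])
robot.move_straight(C+[0,0,.12],vel=.12)
hit=robot.move_straight(C+[0,0,.067],vel=.06,contact_N=4); print(hit)
robot.grip(0.0,70); s=robot.sense(); print(s["opening"],s["wrist_force"].round(2),s["torque"].round(2),s["tcp_pos"].round(4))
f0=s["wrist_force"][2]; p=s["tcp_pos"].copy()
for i in range(16):
    p[2]-=.001; robot.move_straight(p,vel=.02); robot.sleep(.1)
    s=robot.sense(); print(i,s["tcp_pos"].round(4),s["wrist_force"].round(1),round(s["t"],1))
    if s["wrist_force"][2]>13: break
robot.sleep(2)
s=robot.sense();print(s["wrist_force"].round(1),s["t"])
f=robot.grab_frame("wrist");cv2.imwrite("pics/wrist2.png",f["image"][:,:,::-1]); np.savez("w2.npz",**f)
f=robot.grab_frame("scene"); np.savez("s2.npz",**f)
```

```text
False
0.14666272469664116 [-1.    1.33  3.  ] [ 0.23  0.67 -0.14] [0.5112 0.1035 0.0673]
0 [0.5111 0.1035 0.0663] [-1.   0.8  4. ] 9.7
1 [0.511  0.1035 0.0653] [-3.   0.8  5.1] 10.0
2 [0.511  0.1035 0.0643] [-3.5  0.9  5.1] 10.3
3 [0.5109 0.1036 0.0636] [-3.9  0.9  8.7] 10.7
4 [0.5109 0.1036 0.0633] [-6.3  0.1 14.6] 11.1
[-5.2 -0.1 14.6] 13.05
```

View pics/wrist2.png

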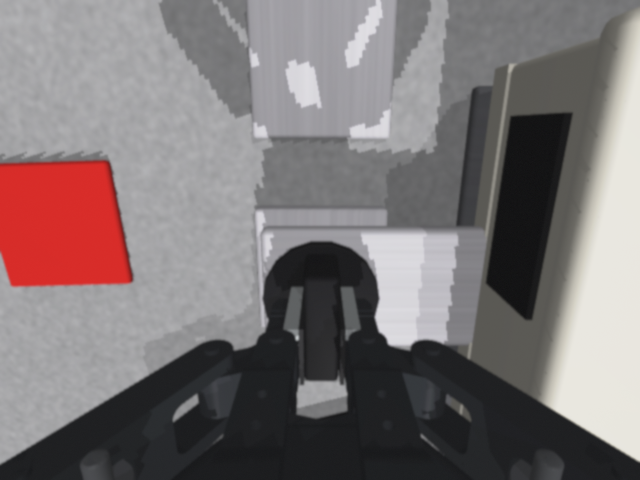

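The knob is gripped (opening 0.147, about 14 mm), and force rose steeply to 14.6 N, so the foot is seated. The vial is out of the wrist view, so I check which cameras see the bubble now.

Run:
```python
from h import *; from plant import robot
a=np.load("s2.npz")["image"][225:325,290:410]; f=robot.grab_frame("side"); np.savez("side2.npz",**f)
b=f["image"][170:310,210:370]
im=np.hstack([cv2.resize(a,(480,400),interpolation=cv2.INTER_CUBIC),cv2.resize(b,(320,280))[:0].reshape(0,320,3) if 0 else cv2.copyMakeBorder(cv2.resize(b,(320,280)),0,120,0,0,cv2.BORDER_CONSTANT)])
cv2.imwrite("pics/both2.png",im[:,:,::-1])
```

```text
(no output)
```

View pics/both2.png

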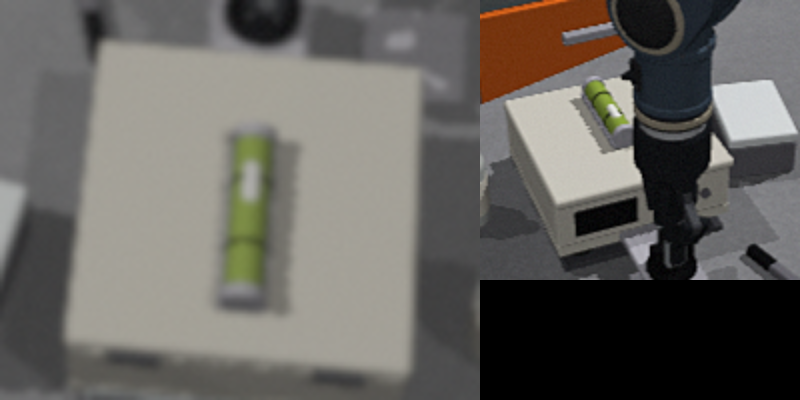

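The scene camera sees the whole vial. The lines are at crop rows 180 and 243 and the bubble at about 180, so the offset is about -21 mm (towards the front, too high). That needs about 1.2 rad counter-clockwise, matching the thick shim. I'll turn in small steps, following the screw down and holding the force.

```bash
cat >> h.py <<'E'
def bubble(f):
    H=hsv(f); h,s,v=np.moveaxis(H,-1,0); B=np.zeros((480,640),bool); B[248:308,338:364]=1
    g=B&(h>25)&(h<50)&(s>90)
    hull=cv2.convexHull(np.argwhere(g)[:,::-1].astype(np.int32)); m=np.zeros((480,640),np.uint8); cv2.fillConvexPoly(m,hull,1)
    pts=np.argwhere(m>0)[:,::-1].astype(float); c=pts.mean(0); ax=np.linalg.svd(pts-c,full_matrices=False)[2][0]; ax*=np.sign(ax[1])
    core=(abs((pts-c)@[-ax[1],ax[0]])<3)&(abs((pts-c)@ax)<18.5); pc=pts[core].astype(int); a=(pts[core]-c)@ax
    sat=s[pc[:,1],pc[:,0]]; val=v[pc[:,1],pc[:,0]]
    w=np.clip(val-185,0,None)*(sat<100)
    # lines: column profile of brightness
    bins=np.arange(-16,17); pr=np.array([val[abs(a-b)<.75].min() if (abs(a-b)<.75).any() else 255 for b in bins])
    l1=bins[:16][pr[:16].argmin()]; l2=bins[17:][pr[17:].argmin()]
    ab=(w*a).sum()/max(w.sum(),1)
    return dict(c=c.round(1).tolist(),ext=float(np.ptp(((pts-c)@ax))),bub_px=round(float(ab),2),n=int((w>0).sum()),lines=(int(l1),int(l2)),off_mm=round(float((ab-(l1+l2)/2)*42/max(l2-l1,1)),1))
E
python3 - <<'E'
from h import *
for n in("s1","s2"): print(bubble(np.load(n+".npz")))
from plant import robot
s=robot.sense(); p=s["tcp_pos"].copy(); yaw=YAW; print(s["tcp_rot"])
step=.13
for i in range(9):
    yaw+=step; p[2]-=.003*step
    fz=robot.sense()["wrist_force"][2]; p[2]-=np.clip((14-fz)/8,-.5,.5)*.001
    robot.move_straight(p,vel=.02,attitude=[pi,0,yaw])
    s=robot.sense(); print(i,round(yaw,3),s["tcp_rot"].round(3)[2],s["tcp_pos"].round(4),s["wrist_force"].round(1),s["torque"].round(2),round(s["t"],1))
    if s["wrist_force"][2]>30: break
robot.sleep(2.6); print(robot.sense()["wrist_force"])
f=robot.grab_frame("scene"); np.savez("s3.npz",**f); print(bubble(f),robot.sense()["t"])
E
```

```text
{'c': [351.7, 277.6], 'ext': 35.173455042390614, 'bub_px': 0.0, 'n': 0, 'lines': (-8, 7), 'off_mm': 1.4}
{'c': [351.6, 277.2], 'ext': 34.55061117760145, 'bub_px': 0.0, 'n': 0, 'lines': (-9, 7), 'off_mm': 2.6}
[ 3.14142774e+00  3.99837699e-04 -2.90769272e-01]
0 -0.161 -0.16 [0.5108 0.1037 0.0632] [-3.5 -0.2  8.1] [0.08 0.76 0.09] 13.5
1 -0.031 -0.03 [0.5108 0.1037 0.0626] [-4.4 -0.1 11.2] [0.06 0.96 0.18] 13.8
2 0.099 0.1 [0.5107 0.1037 0.0622] [-6.1 -0.  13.2] [0.04 1.15 0.16] 14.1
3 0.229 0.23 [0.5106 0.1038 0.0617] [-5.8  0.4 14.4] [0.13 1.26 0.15] 14.3
4 0.359 0.36 [0.5105 0.1038 0.0613] [-6.3  0.9 13.4] [0.11 1.2  0.13] 14.6
5 0.489 0.49 [0.5105 0.1038 0.0609] [-7.  -0.1 14.3] [0.19 1.27 0.13] 14.9
6 0.619 0.62 [0.5104 0.1038 0.0605] [-7.6 -0.3 14.5] [0.16 1.25 0.06] 15.2
7 0.749 0.75 [0.5103 0.1038 0.0601] [-7.8 -0.3 14.2] [0.21 1.34 0.11] 15.5
8 0.879 0.88 [0.5102 0.1038 0.0597] [-7.3 -0.3 14.1] [0.2  1.32 0.15] 15.8
[-7.75018358 -0.37956006 14.23678173]
{'c': [351.7, 277.1], 'ext': 34.31883880195115, 'bub_px': 0.0, 'n': 0, 'lines': (-9, 7), 'off_mm': 2.6} 18.4
```

```bash
sed -i 's/w=np.clip(val-185,0,None)\*(sat<100)/w=np.clip(val-np.percentile(val,70)-15,0,None)*(sat<90)/' h.py
python3 - <<'E'
from h import *
for n in("s1","s2","s3"): print(bubble(np.load(n+".npz")))
H=hsv(np.load("s3.npz")); print([ (r,H[r,351].tolist(),H[r,352].tolist()) for r in range(258,298,2)])
a=np.load("s3.npz")["image"][248:308,320:385]
cv2.imwrite("pics/s3.png",cv2.resize(a,None,fx=8,fy=8,interpolation=cv2.INTER_CUBIC)[:,:,::-1])
E
```

```text
{'c': [351.7, 277.6], 'ext': 35.173455042390614, 'bub_px': -11.62, 'n': 21, 'lines': (-8, 7), 'off_mm': -31.1}
{'c': [351.6, 277.2], 'ext': 34.55061117760145, 'bub_px': -7.12, 'n': 26, 'lines': (-9, 7), 'off_mm': -16.1}
{'c': [351.7, 277.1], 'ext': 34.31883880195115, 'bub_px': 0.3, 'n': 26, 'lines': (-9, 7), 'off_mm': 3.4}
[(258, [38, 30, 135], [36, 36, 136]), (260, [37, 116, 136], [37, 116, 138]), (262, [37, 128, 139], [37, 128, 139]), (264, [37, 128, 140], [37, 128, 140]), (266, [37, 128, 139], [37, 128, 136]), (268, [37, 124, 117], [37, 124, 115]), (270, [37, 127, 133], [37, 125, 131]), (272, [38, 68, 146], [38, 62, 145]), (274, [33, 15, 166], [30, 11, 167]), (276, [30, 9, 169], [30, 8, 170]), (278, [35, 9, 170], [23, 6, 168]), (280, [30, 9, 170], [35, 9, 165]), (282, [38, 46, 154], [37, 43, 148]), (284, [37, 114, 116], [37, 113, 111]), (286, [37, 129, 130], [37, 129, 123]), (288, [37, 128, 136], [37, 128, 129]), (290, [37, 127, 135], [37, 129, 127]), (292, [37, 126, 134], [37, 130, 126]), (294, [38, 89, 134], [37, 92, 125]), (296, [40, 6, 137], [30, 10, 129])]
```

View pics/s3.png

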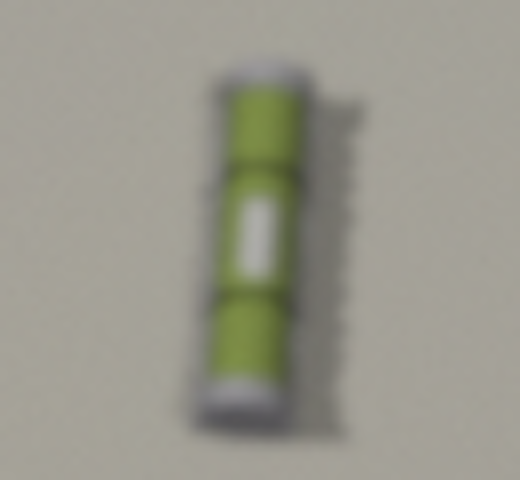

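The bubble sits between the lines (bubble rows 198–278, lines about 165 and 295), roughly 2–3 mm past the middle. I turn 0.13 rad back clockwise, let it settle and check.

Run:
```python
from h import *
from plant import robot
p=robot.sense()["tcp_pos"].copy(); p[2]+=.00035
robot.move_straight(p,vel=.02,attitude=[pi,0,.879-.13]); 
s=robot.sense(); print(s["tcp_pos"].round(4),s["wrist_force"].round(1))
if s["wrist_force"][2]<12.5: p[2]-=.0003; robot.move_straight(p,vel=.02)
robot.sleep(3.5)
s=robot.sense(); print(s["tcp_pos"].round(4),s["wrist_force"].round(1),s["opening"],s["t"])
f=robot.grab_frame("scene"); print(bubble(f)); im=f["image"].astype(int)
for u in (351,352):
    print(hsv(f)[264:290,u,2].tolist(), hsv(f)[264:290,u,1].tolist())
g=robot.grab_frame("side")["image"][170:310,210:370]
im=np.hstack([cv2.resize(f["image"][248:308,320:370],(400,480),interpolation=cv2.INTER_CUBIC),cv2.resize(g,(400,350))[0:0] if 0 else cv2.copyMakeBorder(cv2.resize(g,(400,350)),0,130,0,0,cv2.BORDER_CONSTANT)])
cv2.imwrite("pics/s4.png",im[:,:,::-1])
```

```text
[0.5102 0.1038 0.0605] [-3.5 -0.3  7.5]
[0.5102 0.1038 0.0603] [-4.3  0.1  8.7] 0.14537833300574496 22.4333
{'c': [351.7, 277.1], 'ext': 34.31883880195115, 'bub_px': -0.88, 'n': 28, 'lines': (-9, 7), 'off_mm': 0.3}
[140, 140, 138, 129, 116, 121, 136, 147, 159, 166, 170, 170, 171, 170, 170, 169, 165, 154, 142, 129, 113, 119, 131, 136, 136, 135] [126, 128, 128, 127, 123, 120, 101, 61, 30, 15, 11, 11, 10, 9, 8, 11, 19, 50, 92, 117, 126, 126, 127, 128, 128, 127]
[140, 140, 137, 129, 115, 120, 134, 146, 159, 168, 171, 171, 169, 168, 167, 167, 161, 149, 138, 123, 109, 112, 123, 129, 128, 128] [129, 128, 128, 127, 124, 119, 97, 52, 19, 9, 7, 7, 8, 6, 6, 9, 17, 46, 91, 118, 122, 125, 129, 128, 129, 128]
```

View pics/s4.png

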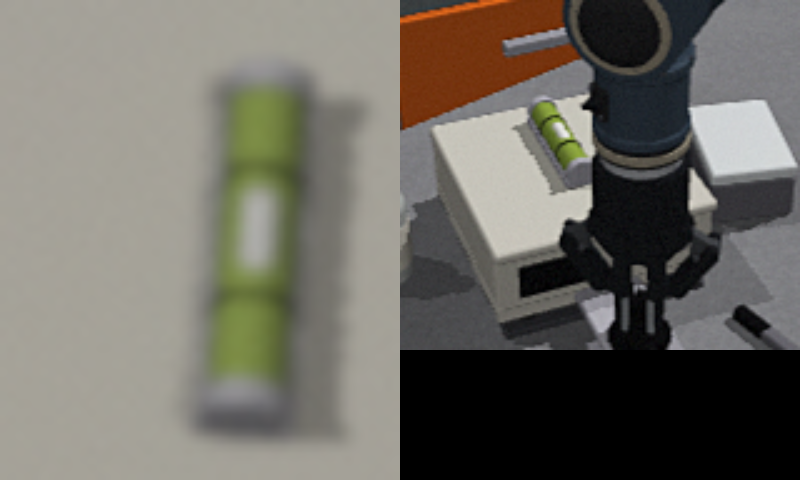

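The bubble is now centred (about -0.5 mm), but the push fell to 8.7 N, which is not surely seated. I press back to about 14 N and recheck.

```bash
cat > press.py <<'E'
from h import *
from plant import robot
def press(p,lo=13.5):
    for i in range(10):
        s=robot.sense()
        if s["wrist_force"][2]>lo: break
        p[2]-=.0003; robot.move_straight(p,vel=.01); robot.sleep(.15)
    robot.sleep(3.2); s=robot.sense(); print(i,p[2],s["tcp_pos"].round(4),s["wrist_force"].round(1),s["t"])
    f=robot.grab_frame("scene"); H=hsv(f)
    for u in (351,352):
        v=H[262:292,u,2].astype(float); sa=H[262:292,u,1]; r=np.arange(262,292)
        def dip(k): w=np.clip(132-v[k],0,None); return (w*r[k]).sum()/w.sum()
        l1=dip(slice(3,10)); l2=dip(slice(18,27)); w=np.clip(110-sa,0,None); b=(w*r).sum()/w.sum()
        print("lines",round(l1,2),round(l2,2),"bubble",round(b,2),"off mm",round((b-(l1+l2)/2)*42/(l2-l1),2))
    np.savez("s5.npz",**f)
E
python3 - <<'E'
from press import *
p=robot.sense()["tcp_pos"].copy(); press(p)
E
```

```text
5 0.058843011530512516 [0.5103 0.1038 0.0601] [-5.6 -0.9 16.8] 27.7333
lines 268.39 284.4 bubble 276.52 off mm 0.33
lines 268.3 284.85 bubble 276.46 off mm -0.29
```

The push is 16.8 N with a steep rise, so the foot is seated. The bubble is within about 0.4 mm of the middle. I hand in.

```bash
python3 -c "
from plant import robot
print(robot.sense()['wrist_force'],robot.sense()['t']); robot.close_job()"
```

```text
[-7.04244691 -0.881003   16.95732918] 27.7833
the job is handed in; nothing more can be done
```

I shut the lid, pressed the foot firmly onto its shim plate, centred the bubble, and handed the job in at 27.8 s while still gripping the knob and pressing it down. The hand-in gave no verdict.

- **Lid:** I lowered it with the closed fingers. The contact force rose to 9 N at the height expected for a shut lid, and the pictures show it flush on the rim.
- **Foot:** The bare plate beside the foot measured about 6 mm high, so it is the thin shim. The foot therefore stands on the thick one. I gripped the knob across its bar, and the push rose steeply to 14.6 N, so the foot was seated.
- **Bubble:** It began about 16–21 mm towards the front, so I turned the knob 1.17 rad counter-clockwise, which overshot by 2–3 mm. I turned it 0.13 rad back.
- **Problem on the way:** Turning back let the push fall to about 8 N, too little to be sure the foot was seated. I pressed again before handing in.
- **Last checks:** The push was 17 N, and the bubble was within about 0.4 mm of the middle in the scene camera after settling. I did not measure the bystanders' positions, but the arm touched only the lid and the knob.

My first automatic bubble reading used a wrong brightness threshold. I corrected it and checked it against the pictures and image rows.

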